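Open the safety cap of the stone cleaner

ROBOT

A 6-joint arm with a two-finger parallel gripper is mounted at the origin on the work surface. World frame = base frame: x ahead of the robot, y to its left, z up, the work surface at z = 0. Lengths are in mm, angles in degrees, forces in N, time in s.
With the tool pointing down it reaches from about 300 to 850 mm from the base axis. Payload 4.2 kg.
Tool frame: the origin (TCP) lies midway between the tips of the shut fingers; the grasp point (between the pads) lies 19 mm behind it (pinch_z is the distance from the TCP to the grasp point, in mm); z points along the fingers, y is the line along which they close (so a half turn about z gives the same grasp; the last joint's range is limited). The gripper opens to 91 mm and grips with 3 to 60 N. Pads are 32 mm wide; open, the fingers measure 118 mm over their backs; the gripper's body (76 mm by 178 mm) begins 60 mm behind the grasp point.
Start: joints at [71.505, 18.312, 89.639, -0, 72.044, -1.146], TCP at [171.464, 548.856, 213.976] pointing down, gripper open.
Joint ranges: [-177.97, 177.97], [-48.28, 115.42], [12.27, 149.76], [-77.06, 257.06], [2.81, 150.46], [-146.56, 146.56]. Speed limits (degrees/s): [147.25, 147.25, 180, 180, 180, 180].

INTERFACE

Orientations are given as [roll, pitch, yaw] about the fixed x, y, z axes, in that order (R = Rz(yaw) Ry(pitch) Rx(roll)).
In Python, from workcell import * gives the robot as it stands.
- The arm moves only by the tool step_arm, never from a script. Its argument "steps" is a list of rows, each a list of 7 numbers: the turn, a rotation vector about the tool's x, y, z in degrees, then the shift along the tool's x, y, z in mm, then the opening, from 0 (shut) to 1 (fully open). In form: [[rx, ry, rz, x, y, z, hand], ...]. A call has exactly 8 rows; each row shifts and turns the commanded pose from where the row before left it, along the tool's axes as they then stand; what a row does not reach is not made up. A row lasts 1/8 s, in which the tool goes at most 62.5 mm and 10.7 degrees, less where a joint would pass 70% of its speed; a pose out of reach is approached as far as the arm can. A call is refused whole if a number of a shift passes 62.5 or a number of a turn 10.7, either way. A call with a gripper value outside its range is refused whole. The fingers move at their own pace and stop on an object; "force" is the grip in N (left out, the last holds). Time passes only in rows, so rows that do not move let the fingers close, or fill a call up. It gives the time, the measured TCP pose, the force, the opening and the grip force at its end, in the units of the state.
- state(): the state, without advancing time (a new reading comes with each control period).
- grab_frame(name): name is "scene" or "top"; returns a dict with "image" (400x640x3 uint8, blue, green, red), "fovy" (degrees; the focal length in pixels is half the picture's height over the tangent of half this angle, whatever the lens; pixels are square), "cx", "cy" (the principal point, pixels), "origin" and "rotation" of the camera in the world. Camera axes: x right, y down, z forward; pixel columns grow to the right and rows downward; lengths in mm; the calibration is good to about 2 mm. A picture is of the moment at which its call begins. There is no depth.
- job_done(): hands the job in; it is judged then, once.
The state is a dict: "time_s": time; "qpos": joint angles; "qvel": joint speeds; "effort": joint torques, N m; "ee_pos": TCP position; "ee_rot": TCP orientation; "force": force on the tool from outside, world axes, zero at the start; "torque": the same for the moment, N m; "gripper_width": finger opening in mm; "gripper_force": force on a finger pad.
Only numpy, scipy, OpenCV 4.12 (cv2) and the standard library are available. Lean on these libraries where they do the work, as an engineer would, in place of code of your own. Each camera call takes 0.05 s, during which the arm holds its last target. There are 200 camera calls.

TASK

In the stone carver's shop, raise the stiff lid of the grey bottle case by its pull tab to about 105 degrees from closed, just past upright, and leave it standing there, never swinging it much further back. Then push down the safety cap of the square bottle, twist it anticlockwise while it is down until it is free, and lift it off. Finish while still holding the cap in the gripper, level and still, straight above the bottle with about 8 cm of air over the neck, with the lid still at its angle and everything else left where it was.

Things in the scene. Friction and masses are not known exactly. Their poses are not given: they have to be found in the camera images.
- case: Grey metal bottle case, fixed: an open tray 220 mm (own x) by 300 mm (own y), 45 mm high, walls 6 mm, floor 8 mm thick. Origin: centre of its underside, on the table; z up. The lid is hinged along the +x long edge; the -x edge is the front. +x points roughly to the robot's left (world +y).
- lid (a joint): Opening angle of the case's lid, rad: 0 closed, grows as the front edge rises, 2.7 at most; may start a little ajar. A grey shell 220 x 300 mm, 75 mm deep (top 120 mm above the table when closed), 0.4 kg. Stiff hinge (0.9 N m friction): it stays where it is left and takes up to 8 N at the tab. At 1.83 rad (105 degrees) it leans just beyond upright.
- lid_tab (a point): Grip point on the lid's black pull tab, a block standing on the lid's top, centred 23 mm from its front edge: 16 mm thick (along the case's y, the hinge direction), 40 mm long, 50 mm high. Point: mid-tab, 30 mm above the lid's top; z axis away from the lid. Pinched across the 16 mm from above it turns between the pads, so the hand can point down throughout; the lid lags a few degrees.
- lid_hinge (a point): Middle of the lid's hinge line, 45 mm above the table; the line runs along the case's y. The tab moves on a circle about it.
- bottle: Square white bottle, clamped in either half of the case at any yaw; it neither turns nor lifts. 66 x 66 mm, 48 mm high, then a round shoulder narrowing from radius 31 to 18 mm at 60 mm, a neck to 86 mm and on it a sprung plunger, 18 mm across, to 94 mm. Clamp foot 82 x 82 x 12 mm. Origin: centre of its underside, 8 mm above the table; z up; heights are from it.
- cap: White ribbed round safety cap on the bottle, 48 mm diameter, 26 mm high, about 40 g; a separate part, held by lugs under the neck's collar. Origin: centre of its underside, z up; seated it lies on the bottle's axis, 72 mm above the bottle's origin (cap top at 98 mm).
- cap_top (a point): Centre of the cap's top. Cap's working: a spring holds it up (1.2 N per mm; 6 N at 4 mm). It turns only when pushed down 4 mm or more, and bottoms at 8 mm with about 11 N. Held down at 5 to 8 mm it turns anticlockwise seen from above; after 56 to 72 degrees (stop at about 73) it is free, the spring lifts it and it comes straight up off the neck.
- wax_tin: Bystander, to be left alone: low round aluminium tin, 66 mm across and 46 high, standing in the case beside the bottle.
- stone_blank: Bystander, to be left alone: marble block 100 x 100 x 90 mm on the table.
- mallet: Bystander, to be left alone: hammer lying on the table.
- spanner: Bystander, to be left alone: flat steel spanner lying on the table.
- chisel: Bystander, to be left alone: stone chisel, 200 mm long, lying on the table.
- scrap_bowl: Bystander, to be left alone: white ceramic bowl, 130 mm across, 50 high, on the table.
- burr_block: Bystander, to be left alone: wooden block 90 x 60 x 25 mm with eight steel burrs standing in it, 45 mm high in all, on the table.

How it is judged (in metres and radians):
On the way, in this order (a step that is already met when the one before it is completed fails the run):
1. the lid stands still at 105 degrees, give or take 10 (value of joint lid between 1.658 and 2.007 rad and velocity of joint lid between -0.05 and 0.05 rad/s), for 0.3 s.
2. the cap is pushed down at least 4 mm on the neck (z of cap in the frame of bottle below 0.068 m and horizontal distance between cap and bottle below 0.006 m), for 0.1 s.
3. the cap is twisted by more than 50 degrees while still on the neck (angle between the x axis of cap and the x axis of bottle, either way round above 0.87 rad and z of cap in the frame of bottle below 0.08 m and horizontal distance between cap and bottle below 0.006 m), for 0.05 s.
At the end, for the whole second after the job is handed in: The cap is held still in the fingers and touches neither bottle nor case and lid; its underside is 40 to 120 mm above the plunger on the neck, within 25 mm of the bottle's axis sideways and level within 15 degrees; the lid stands at 105 degrees, give or take 10 (1.658 to 2.007 rad) (value of joint lid between 1.658 and 2.007 rad and z of cap in the frame of bottle between 0.134 and 0.214 m and horizontal distance between cap and bottle below 0.025 m and angle between cap's own z axis and vertical below 0.26 rad and contact force between the fingers and cap above 1 N and contact force between cap and bottle below 0.05 N and contact force between cap and case below 0.05 N and linear speed of cap below 0.03 m/s); the arm keeps its last pose, push and grip.
It fails at once if the lid is swung back beyond 125 degrees (value of joint lid above 2.18 rad).
It fails at once if a bystander (tin, stone block, tools, bowl or burr block) is moved by more than 25 mm (distance of any of wax_tin, stone_blank, mallet, spanner, chisel, scrap_bowl, burr_block from where it was at the start of the episode above 0.025 m).
It also fails if it takes over 69 s, if anything falls off the work surface, if the arm or the gripper's body presses on something with over 40 N, if the wrist force passes 120 N, or if a joint passes its speed limit or range.

## Working session

There is one attempt and no reset: what is moved stays moved. The work goes in short steps, Python scripts to look and compute and a tool call to move; the robot and the scene stay as the last step left them, time stands still between calls to the robot, and variables do not carry over. Pictures are saved under pics/ and viewed, at most 10 in all, crops included, and the job is handed in when it is done.

Besides the shell and the picture viewer there is one more tool, called after "Call:" in YAML: its name, and indented under it one key for each argument. step_arm: Moves the arm, as the interface text tells. Its arguments: {"type":"object","properties":{"steps":{"type":"array","items":{"type":"array","items":{"type":"number"}}},"force":{"type":"number"}},"required":["steps"]}

```bash
mkdir -p pics; cat > h.py <<'E'
from workcell import *
import numpy as np, cv2
def grab(n,f):
    d=grab_frame(n); cv2.imwrite(f,d["image"]); np.savez(f+".npz",**d); return d
def ray(d,u,v):
    f=200/np.tan(np.radians(float(d["fovy"]))/2)
    r=np.array(d["rotation"])@np.array([(u-d["cx"])/f,(v-d["cy"])/f,1]); return np.array(d["origin"]),r
def atz(d,u,v,z):
    o,r=ray(d,u,v); return o+r*(z-o[2])/r[2]
def proj(d,p):
    f=200/np.tan(np.radians(float(d["fovy"]))/2)
    c=np.array(d["rotation"]).T@(np.array(p,float)-d["origin"]); return np.array([d["cx"]+f*c[0]/c[2],d["cy"]+f*c[1]/c[2]])
E
python3 - <<'E'
from h import *
a=grab("scene","pics/s0.png");b=grab("top","pics/t0.png")
for d in(a,b):print({k:d[k] for k in d if k!="image"})
print(state())
E
```

```text
{'fovy': 56.05208399634712, 'cx': 319.9985555189497, 'cy': 196.1426701391657, 'origin': array([1487.84034454,  426.89230545,  783.33432526]), 'rotation': array([-123.01008655,   -1.38984152,  113.96825878])}
{'fovy': 55.851974488558945, 'cx': 321.09746928443116, 'cy': 194.577675299376, 'origin': array([ 410.32998984,   -1.7422311 , 1183.81275175]), 'rotation': array([-172.16599649,    1.95723584,  -91.3554636 ])}
{'time_s': 0.1, 'qpos': array([ 7.15055319e+01,  1.83459681e+01,  8.96986706e+01, -1.95526304e-03,
        7.20443396e+01, -1.14645906e+00]), 'qvel': array([ 0.02892249, -0.15250185, -0.26117402,  0.03140604,  0.01363409,
        0.00831225]), 'effort': array([ 4.42864839e-04, -4.13336205e+01, -2.32507360e+01,  7.29461946e-02,
        4.21009830e-02, -4.81296581e-05]), 'ee_pos': array([171.32235564, 548.4117673 , 213.2295609 ]), 'ee_rot': array([-1.79911002e+02,  7.84320532e-05,  1.62652595e+02]), 'force': array([0.20630055, 0.4675457 , 0.04331026]), 'torque': array([ 0.03214844, -0.00439201,  0.0019179 ]), 'gripper_force': 0.0, 'gripper_width': 91.16121056077579}
```

View pics/t0.png

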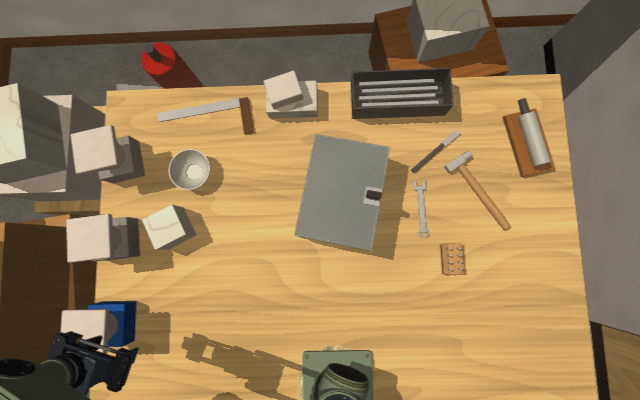

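View pics/s0.png

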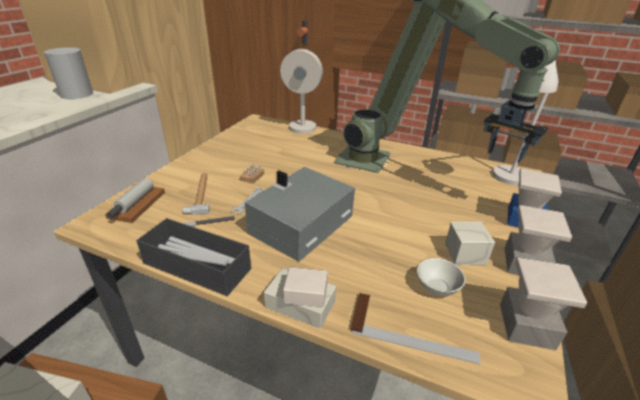

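The top view shows the closed case (corners about (315,135), (390,148), (372,250), (295,237)) with its tab at about (373,196). The scene view shows the tab at (283,179). I'll enlarge both.

```bash
cat > h.py <<'E'
from workcell import *
import numpy as np, cv2
from scipy.spatial.transform import Rotation as Ro
def grab(n,f):
    d=grab_frame(n); cv2.imwrite(f,d["image"]); np.savez(f+".npz",**d); return d
def Rm(d): return Ro.from_euler("xyz",d["rotation"],degrees=True).as_matrix()
def foc(d): return 200/np.tan(np.radians(float(d["fovy"]))/2)
def atz(d,u,v,z):
    f=foc(d); r=Rm(d)@np.array([(u-d["cx"])/f,(v-d["cy"])/f,1]); o=np.array(d["origin"]); return o+r*(z-o[2])/r[2]
def proj(d,p):
    c=(np.atleast_2d(p)-d["origin"])@Rm(d); return c[:,:2]/c[:,2:]*foc(d)+[d["cx"],d["cy"]]
def crop(f,o,x,y,w,h,s):
    cv2.imwrite(o,cv2.resize(cv2.imread(f)[y:y+h,x:x+w],None,fx=s,fy=s,interpolation=cv2.INTER_CUBIC))
E
python3 - <<'E'
from h import *
a=cv2.imread("pics/t0.png")[125:265,285:415]
b=cv2.imread("pics/s0.png")[160:265,235:365]
A=cv2.resize(a,(520,560),interpolation=cv2.INTER_CUBIC)
cv2.imwrite("pics/c0.png",A)
t=np.load("pics/t0.png.npz")
for u,v in[(315,135),(390,148),(372,250),(295,237)]:print(atz(t,u,v,120))
print(proj(t,[0,0,0]),proj(np.load("pics/s0.png.npz"),[[0,0,0],atz(t,373,196,170)]))
E
```

```text
[733.21182441  44.75648185 120.        ]
[ 687.2682388  -170.42874071  120.        ]
[ 398.18972793 -106.64688816  120.        ]
[439.3510431  107.35454872 120.        ]
[[337.46023807 386.52061216]] [[362.77875226 158.00174499]
 [283.03525135 172.69822073]]
```

View pics/c0.png

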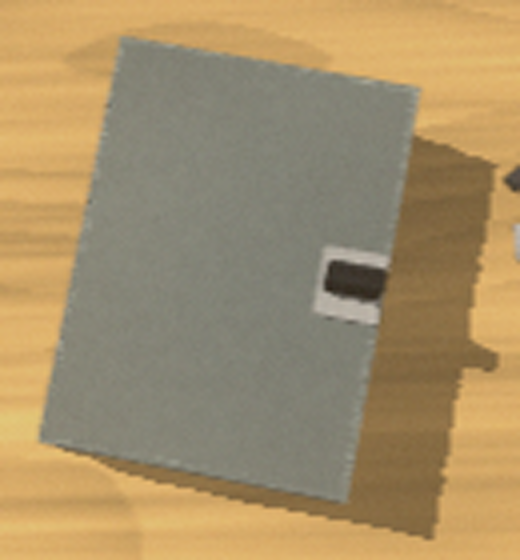

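The crop puts the lid top corners at (315.3,134.5), (390,147), (371.8,250.5) and (295,235.5), and the tab at about (356,281) in crop pixels. Next I fit the case pose.

```bash
python3 - <<'E'
from h import *
from scipy.optimize import least_squares
t=np.load("pics/t0.png.npz");s=np.load("pics/s0.png.npz")
# lid corner points in case frame (hinge at x=+110,z=45), order hinge-far, front-far, front-near, hinge-near
def P(q,loc):
    x,y,w,a=q
    l=np.array(loc,float)-[110,0,45]; l=l@Ro.from_euler("y",a).as_matrix().T+[110,0,45]
    return l@Ro.from_euler("z",w).as_matrix().T+[x,y,0]
C=[[110,150,120],[-110,150,120],[-110,-150,120],[110,-150,120]]
uv=np.array([(315.25,134.5),(390,147),(371.75,250.5),(295,235.5)])
# +x ~ world +y => yaw ~90: own +y -> world -x : swap
C2=[[110,-150,120],[-110,-150,120],[-110,150,120],[110,150,120]]
r=least_squares(lambda q:(proj(t,P(q,C2))-uv).ravel(),[565,-30,1.4,0.0])
print(r.x[:2],np.degrees(r.x[2:]),r.fun.round(2))
r3=least_squares(lambda q:(proj(t,P([*q,0],C2))-uv).ravel(),[565,-30,1.4])
print(r3.x[:2],np.degrees(r3.x[2]),r3.fun.round(2))
for q in(r.x,[*r3.x,0]):
  print("tab",P(q,[[-87,0,150]]),"hinge",P(q,[[110,0,45]]))
  print("tab top proj",proj(t,P(q,[[-87,0,170]])),"scene",proj(s,P(q,C2+[[-87,0,170],[-87,0,120]])).round(1).tolist())
crop("pics/s0.png","pics/c1.png",230,160,140,105,5)
E
```

```text
[566.31179274 -31.39688076] [77.74682556  0.12126851] [-0.16 -0.52  0.03  0.17  0.39  0.14 -0.28  0.16]
[566.3722354  -31.27114112] 77.75278312730443 [-0.15 -0.53  0.02  0.2   0.39  0.13 -0.26  0.16]
tab [[ 547.89488404 -116.19735965  150.41672187]] hinge [[589.65729236  76.09724767  45.        ]]
tab top proj [[375.05370026 194.05859485]] scene [[298.8, 230.1], [243.9, 203.1], [303.5, 167.1], [354.5, 186.7], [280.8, 172.9], [281.2, 185.8]]
tab [[ 547.91690773 -116.29114395  150.        ]] hinge [[589.70655775  76.22541418  45.        ]]
tab top proj [[375.0871327  194.07363281]] scene [[298.8, 230.1], [243.9, 203.2], [303.5, 167.2], [354.5, 186.7], [280.7, 173.0], [281.2, 185.9]]
```

View pics/c1.png

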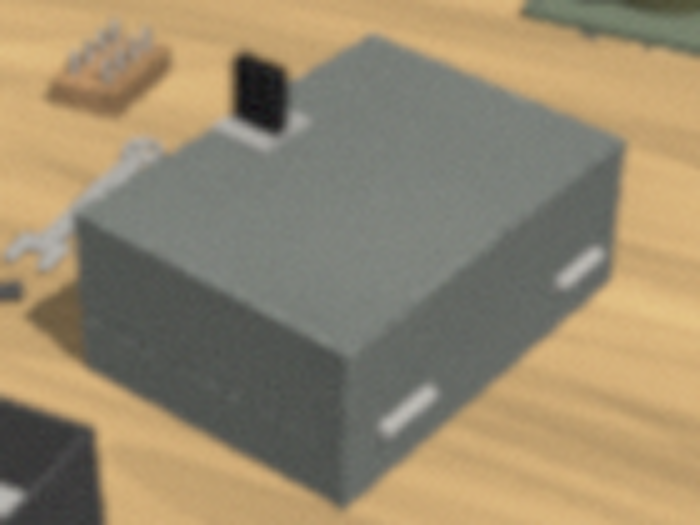

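The scene view agrees to about 1.5 px: its corners are at (305,167), (354,189), (300,231) and (246,203). I'll combine both cameras and plan the approach.

```bash
cat >> h.py <<'E'
def rows(p0,y0,p1,y1,n,hand):
    """rows from (p0,yaw0) to (p1,yaw1), tool down"""
    out=[];p0=np.array(p0,float);p1=np.array(p1,float)
    p=p0.copy();y=y0
    for i in range(1,n+1):
        w=p0+(p1-p0)*i/n; R=Ro.from_euler("xyz",[180,0,y],degrees=True).as_matrix()
        d=(R.T@(w-p)).round(1); dy=round(y0+(y1-y0)*i/n-y,1)
        out.append([0,0,-dy,*d.tolist(),hand]); p=p+R@d; y+=dy
    print(str(out).replace("-0.0","0").replace(" ","")); return p,y
E
python3 - <<'E'
from h import *
from scipy.optimize import least_squares
t=np.load("pics/t0.png.npz");s=np.load("pics/s0.png.npz")
def P(q,loc):
    return np.array(loc,float)@Ro.from_euler("z",q[2]).as_matrix().T+[q[0],q[1],0]
C=[[110,-150,120],[-110,-150,120],[-110,150,120],[110,150,120]]
uv=np.array([(315.25,134.5),(390,147),(371.75,250.5),(295,235.5)])
us=np.array([(300,231.4),(245.6,203),(305,167.2),(354.4,189)])
r=least_squares(lambda q:np.r_[(proj(t,P(q,C))-uv).ravel(),(proj(s,P(q,C))-us).ravel()],[565,-30,1.4])
print(r.x[:2],np.degrees(r.x[2]),r.fun.round(1));print(P(r.x,[[-87,0,150],[110,0,45]]))
T=P(r.x,[[-87,0,150]])[0]
p,y=rows([171.5,548.9,214],162.65,[T[0],T[1],205],np.degrees(r.x[2]),16,1)
print(p,y)
E
```

```text
[566.45492204 -29.50628653] 77.63970881493238 [-0.6 -0.6 -0.5  0.3 -0.4  0.2 -1.   0.  -0.8 -1.1 -1.3  0.3 -1.   0.1
  0.7 -2.1]
[[ 547.83184182 -114.48970187  150.        ]
 [ 590.00134531   77.94400873   45.        ]]
[[0,0,np.float64(5.3),-34.8,-32.6,0.6,1],[0,0,np.float64(5.3),-37.7,-29.2,0.5,1],[0,0,np.float64(5.3),-40.2,-25.6,0.6,1],[0,0,np.float64(5.4),-42.4,-21.7,0.6,1],[0,0,np.float64(5.3),-44.3,-17.7,0.5,1],[0,0,np.float64(5.3),-45.7,-13.6,0.6,1],[0,0,np.float64(5.3),-46.7,-9.2,0.5,1],[0,0,np.float64(5.3),-47.5,-4.9,0.6,1],[0,0,np.float64(5.3),-47.6,-0.5,0.6,1],[0,0,np.float64(5.3),-47.5,3.9,0.5,1],[0,0,np.float64(5.3),-47.0,8.3,0.6,1],[0,0,np.float64(5.4),-45.9,12.6,0.6,1],[0,0,np.float64(5.3),-44.6,16.9,0.5,1],[0,0,np.float64(5.3),-42.9,20.9,0.6,1],[0,0,np.float64(5.3),-40.7,24.8,0.5,1],[0,0,np.float64(5.3),-38.3,28.4,0.6,1]]
[ 547.83522592 -114.53211278  205.        ] 77.64999999999996
```

Call:
step_arm:
  steps:
    - [0, 0, 5.3, -35, -33, 0.6, 1]
    - [0, 0, 5.3, -38, -29, 0.6, 1]
    - [0, 0, 5.3, -40, -26, 0.6, 1]
    - [0, 0, 5.4, -42, -22, 0.6, 1]
    - [0, 0, 5.3, -44, -18, 0.6, 1]
    - [0, 0, 5.3, -46, -14, 0.6, 1]
    - [0, 0, 5.3, -47, -9, 0.6, 1]
    - [0, 0, 5.3, -47.5, -5, 0.6, 1]

```text
time_s: 1.1
ee_pos: [359.4, 214.3, 209.0]
ee_rot: [-180.0, -0.0, 120.0]
force: [-0.3, -0.2, -0.1]
gripper_width: 91.2
gripper_force: 0.0
```

Call:
step_arm:
  steps:
    - [0, 0, 5.3, -48, -0.5, 0.6, 1]
    - [0, 0, 5.3, -47.5, 4, 0.6, 1]
    - [0, 0, 5.3, -47, 8, 0.6, 1]
    - [0, 0, 5.4, -46, 13, 0.6, 1]
    - [0, 0, 5.3, -44.5, 17, 0.6, 1]
    - [0, 0, 5.3, -43, 21, 0.6, 1]
    - [0, 0, 5.3, -40.5, 25, 0.6, 1]
    - [0, 0, 5.3, -38, 28, 0.6, 1]

```text
time_s: 2.1
ee_pos: [548.0, -117.2, 203.9]
ee_rot: [-180.0, -0.0, 77.5]
force: [-0.4, 0.3, 0.1]
gripper_width: 91.1
gripper_force: 0.0
```

Call:
step_arm:
  steps:
    - [0, 0, 0, 2, 0, 24, 0.6]
    - [0, 0, 0, 0, 0, 24, 0.6]
    - [0, 0, 0, 0, 0, 24, 0.5]
    - [0, 0, 0, 0, 0, 0, 0.3]
    - [0, 0, 0, 0, 0, 0, 0]
    - [0, 0, 0, 0, 0, 0, 0]
    - [0, 0, 0, 0, 0, 0, 0]
    - [0, 0, 0, 0, 0, 0, 0]
  force: 30

```text
time_s: 3.1
ee_pos: [548.3, -113.8, 132.9]
ee_rot: [179.9, -0.0, 77.6]
force: [0.5, -0.4, 2.8]
gripper_width: 15.8
gripper_force: 30.0
```

```bash
python3 - <<'E'
import numpy as np
r=np.hypot(197,107);f=np.arctan2(107,197)
a=np.radians(np.linspace(0,104,25))
d=np.diff(np.c_[-r*np.cos(f+a),-r*np.sin(f+a)],axis=0).cumsum(0).round(0)
d=np.diff(np.r_[[[0,0]],d],axis=0)
for k in range(3):print([[0,0,0,int(x),0,int(z),0] for x,z in d[8*k:8*k+8]])
E
```

```text
[[0, 0, 0, 9, 0, -15, 0], [0, 0, 0, 9, 0, -13, 0], [0, 0, 0, 11, 0, -14, 0], [0, 0, 0, 12, 0, -12, 0], [0, 0, 0, 12, 0, -11, 0], [0, 0, 0, 14, 0, -11, 0], [0, 0, 0, 14, 0, -9, 0], [0, 0, 0, 15, 0, -8, 0]]
[[0, 0, 0, 15, 0, -7, 0], [0, 0, 0, 16, 0, -6, 0], [0, 0, 0, 16, 0, -5, 0], [0, 0, 0, 17, 0, -3, 0], [0, 0, 0, 17, 0, -2, 0], [0, 0, 0, 17, 0, -1, 0], [0, 0, 0, 17, 0, 0, 0], [0, 0, 0, 17, 0, 2, 0]]
[[0, 0, 0, 16, 0, 3, 0], [0, 0, 0, 17, 0, 4, 0], [0, 0, 0, 16, 0, 5, 0], [0, 0, 0, 15, 0, 7, 0], [0, 0, 0, 15, 0, 8, 0], [0, 0, 0, 15, 0, 9, 0], [0, 0, 0, 14, 0, 10, 0], [0, 0, 0, 12, 0, 11, 0]]
```

Call:
step_arm:
  steps:
    - [0, 0, 0, 9, 0, -15, 0]
    - [0, 0, 0, 9, 0, -13, 0]
    - [0, 0, 0, 11, 0, -14, 0]
    - [0, 0, 0, 12, 0, -12, 0]
    - [0, 0, 0, 12, 0, -11, 0]
    - [0, 0, 0, 14, 0, -11, 0]
    - [0, 0, 0, 14, 0, -9, 0]
    - [0, 0, 0, 15, 0, -8, 0]

```text
time_s: 4.1
ee_pos: [569.1, -20.4, 224.5]
ee_rot: [180.0, 0.1, 77.7]
force: [6.9, -2.9, -13.3]
gripper_width: 16.1
gripper_force: 30.0
```

Call:
step_arm:
  steps:
    - [0, 0, 0, 15, 0, -7, 0]
    - [0, 0, 0, 16, 0, -6, 0]
    - [0, 0, 0, 16, 0, -5, 0]
    - [0, 0, 0, 17, 0, -3, 0]
    - [0, 0, 0, 17, 0, -2, 0]
    - [0, 0, 0, 17, 0, -1, 0]
    - [0, 0, 0, 17, 0, 0, 0]
    - [0, 0, 0, 17, 0, 2, 0]

```text
time_s: 5.1
ee_pos: [597.4, 106.4, 248.0]
ee_rot: [179.8, 0.4, 77.6]
force: [5.5, -8.3, -3.1]
gripper_width: 16.0
gripper_force: 30.0
```

Call:
step_arm:
  steps:
    - [0, 0, 0, 16, 0, 3, 0]
    - [0, 0, 0, 17, 0, 4, 0]
    - [0, 0, 0, 16, 0, 5, 0]
    - [0, 0, 0, 15, 0, 7, 0]
    - [0, 0, 0, 15, 0, 8, 0]
    - [0, 0, 0, 14, 0, 9, 0]
    - [0, 0, 0, 13, 0, 10, 0]
    - [0, 0, 0, 7, 0, 6, 0]

```text
time_s: 6.1
ee_pos: [623.0, 220.4, 199.4]
ee_rot: [179.6, -0.2, 77.7]
force: [5.1, -0.7, 9.0]
gripper_width: 16.2
gripper_force: 30.0
```

```bash
python3 - <<'E'
from h import *
a=grab("scene","pics/s1.png");b=grab("top","pics/t1.png")
A=cv2.imread("pics/s1.png")[90:270,200:400];B=cv2.imread("pics/t1.png")[100:280,240:440]
cv2.imwrite("pics/m1.png",cv2.resize(np.hstack([A,B]),(800,360),interpolation=cv2.INTER_CUBIC))
s=state();print(s["ee_pos"],s["force"])
E
```

```text
[623.21648562 221.2842337  198.67077319] [7.6023533  2.64178592 3.06415052]
```

View pics/m1.png

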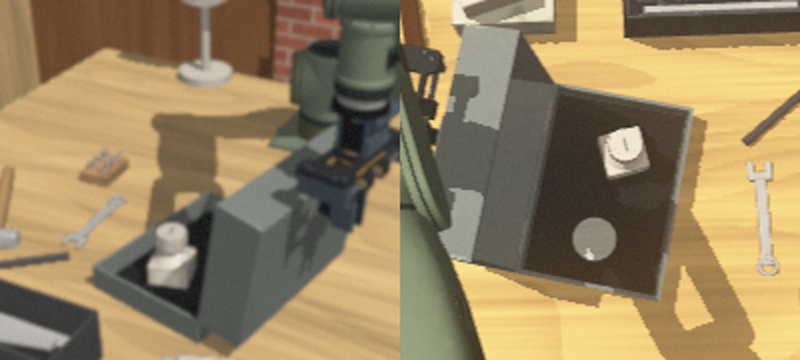

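The scene half of the picture shows the lid upright, with far top corners at about (307.5,195) and (330,206.5) in full-image pixels. The top half shows them at (299,120) and (271.5,112.5), the cap near (352,173) and the tin near (337,219). I'll solve for the lid angle.

```bash
python3 - <<'E'
from h import *
from scipy.optimize import least_squares
t=np.load("pics/t1.png.npz");s=np.load("pics/s1.png.npz")
def P(q,a,loc):
    l=np.array(loc,float)-[110,0,45]; l=l@Ro.from_euler("y",a).as_matrix().T+[110,0,45]
    return l@Ro.from_euler("z",q[2]).as_matrix().T+[q[0],q[1],0]
q=[566.4,-30.4,np.radians(77.7)]
L=[[-110,-150,120],[-110,-150,45]]
ut=[(271.5,112.5),(299,120)];us=[(330,206.5),(307.5,195)]
for a,b in(([proj,t],ut),([proj,s],us)):
    r=least_squares(lambda x:(a[0](a[1],P(q,x[0],L))-b).ravel(),[1.8]);print(np.degrees(r.x),r.fun.round(1))
for z in(98+8,):
    print("cap",atz(t,352,172.5,z))
crop("pics/t1.png","pics/c2.png",325,145,60,90,6)
E
```

```text
[98.5743441] [ 0.2 -0.8  0.4 -4.8]
[98.68314309] [ 2.  -1.2  1.1 -3.3]
cap [621.6131117  -59.60080874 106.        ]
```

View pics/c2.png

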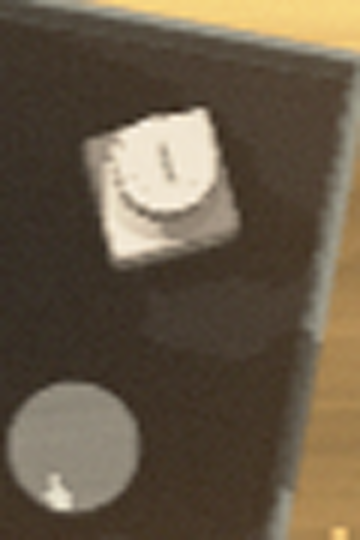

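The lid is at about 98.6°, and the cap top is centred at about (353,172.2). I'll move the lid about 6° further and release it.

Call:
step_arm:
  steps:
    - [0, 0, 0, 6, 0, 4, 0]
    - [0, 0, 0, 6, 0, 5, 0]
    - [0, 0, 0, 5, 0, 5, 0]
    - [0, 0, 0, 0, 0, 0, 0]
    - [0, 0, 0, 0, 0, 0, 0]
    - [0, 0, 0, 0, 0, 0, 0.4]
    - [0, 0, 0, 0, 0, 0, 0.6]
    - [0, 0, 0, 0, 0, 0, 0.6]

```text
time_s: 7.2
ee_pos: [624.1, 236.1, 181.5]
ee_rot: [-180.0, 0.0, 77.7]
force: [0.2, 0.1, -0.9]
gripper_width: 43.2
gripper_force: 0.0
```

```bash
python3 - <<'E'
from h import *
a=grab("scene","pics/s2.png");b=grab("top","pics/t2.png")
A=cv2.imread("pics/s2.png")[170:250,260:360];B=cv2.imread("pics/t2.png")[100:180,250:350]
cv2.imwrite("pics/m2.png",cv2.resize(np.hstack([A,B]),(800,320),interpolation=cv2.INTER_CUBIC))
t=b
print("cap top cam",atz(t,353,172.2,106), "in scene", proj(a,atz(t,353,172.2,106)))
print(state()["ee_pos"],state()["gripper_width"])
E
```

```text
cap top cam [622.40999257 -62.52408348 106.        ] in scene [[284.84103821 204.53607399]]
[624.27901701 235.94200392 181.35287895] 51.49645306494274
```

View pics/m2.png

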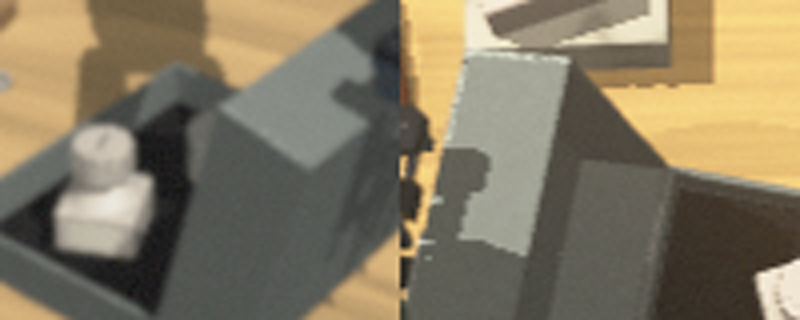

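The corners are now at (337.5,212.5) and (316.2,197) in the scene view, and (266.2,113) and (292,116.2) in the top view. The cap top in the scene view is at (285.8,205.7).

```bash
python3 - <<'E'
from h import *
from scipy.optimize import least_squares
t=np.load("pics/t2.png.npz");s=np.load("pics/s2.png.npz")
def P(q,a,loc):
    l=np.array(loc,float)-[110,0,45]; l=l@Ro.from_euler("y",a).as_matrix().T+[110,0,45]
    return l@Ro.from_euler("z",q[2]).as_matrix().T+[q[0],q[1],0]
q=[566.4,-30.4,np.radians(77.7)]
L=[[-110,-150,120],[-110,-150,45]]
for d,b in((t,[(266.2,113),(292,116.2)]),(s,[(337.5,212.5),(316.2,197)])):
    r=least_squares(lambda x:(proj(d,P(q,x[0],L))-b).ravel(),[1.8]);print(np.degrees(r.x),r.fun.round(1))
r=least_squares(lambda p:np.r_[proj(t,[*p,106])[0]-[353,172.2],proj(s,[*p,106])[0]-[285.8,205.7]],[622,-62]);print(r.x,r.fun)
r=least_squares(lambda p:np.r_[proj(t,[*p,106])[0]-[353,172.2],proj(s,[*p,106])[0]-[284.8,204.9]],[622,-62]);print(r.x,r.fun)
print(state()["qpos"])
E
```

```text
[103.52958018] [-0.3 -1.   0.4 -1.8]
[104.76733637] [ 1.2 -0.1 -0.5 -0.8]
[622.98923046 -60.6802972 ] [-0.64377641 -0.17712011 -0.53483217 -0.92858503]
[622.82890985 -62.38145469] [-0.05434774 -0.14038302  0.01766587 -0.28622532]
[1.97111162e+01 2.78299845e+01 7.92604779e+01 1.09789378e-02
 7.29410019e+01 3.20456931e+01]
```

The lid is at about 104°, and the cap axis is at about (622.8,-62). I'll retreat upward and go over to the cap.

Call:
step_arm:
  steps:
    - [0, 0, 0, 1, 0, -15, 0.7]
    - [0, 0, 0, 1, 0, -30, 0.7]
    - [0, 0, 0, 0, 0, -40, 0.7]
    - [0, 0, 0, 0, 0, -35, 0.7]
    - [0, 0, 0, -23, 8, 0, 0.8]
    - [0, 0, 0, -40, 9, 0, 0.8]
    - [0, 0, 0, -40, 9, 0, 0.8]
    - [0, 0, 0, -40, 9, 0, 0.8]

```text
time_s: 8.3
ee_pos: [628.0, 88.4, 300.7]
ee_rot: [-179.9, 0.1, 77.6]
force: [0.9, -0.5, 0.5]
gripper_width: 73.2
gripper_force: 0.0
```

Call:
step_arm:
  steps:
    - [0, 0, 0, -40, 9, 0, 0.8]
    - [0, 0, 0, -40, 9, 0, 0.8]
    - [0, 0, 0, -40, 9, 20, 0.8]
    - [0, 0, 0, -30, 0, 40, 0.8]
    - [0, 0, 0, 0, 0, 40, 0.8]
    - [0, 0, 0, 0, 0, 40, 0.8]
    - [0, 0, 0, 0, 0, 0, 0.8]
    - [0, 0, 0, 0, 0, 0, 0.8]

```text
time_s: 9.3
ee_pos: [623.6, -62.1, 162.7]
ee_rot: [179.9, -0.0, 77.6]
force: [-0.4, -0.2, 0.6]
gripper_width: 73.0
gripper_force: 0.0
```

```bash
python3 - <<'E'
from h import *
a=grab("scene","pics/s3.png")
s=state();p=s["ee_pos"];print(p,s["ee_rot"],s["force"])
R=Ro.from_euler("xyz",s["ee_rot"],degrees=True).as_matrix()
print("tool shift",R.T@(np.array([622.8,-62,78])-p), proj(a,p))
crop("pics/s3.png","pics/c3.png",240,100,130,140,4)
E
```

```text
[624.04193305 -61.97205389 163.36492963] [ 1.79805230e+02 -1.89432133e-02  7.76466416e+01] [0.26467702 0.36521195 0.30101416]
tool shift [-0.32122192 -1.49737947 85.36023114] [[284.25226806 189.5594974 ]]
```

View pics/c3.png

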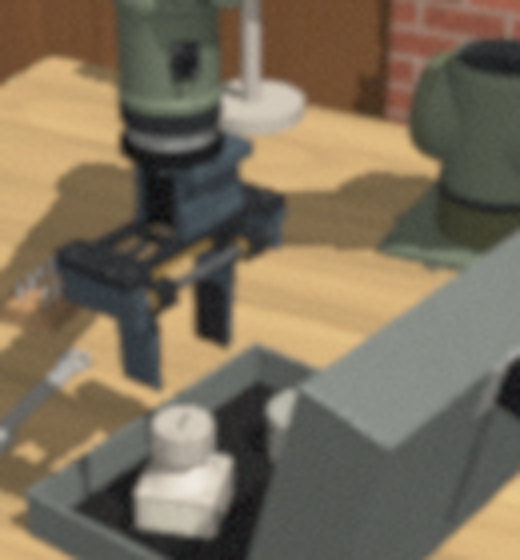

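The fingertips straddle the cap axis at crop pixels (147,380) and (213,342), with the cap at (183,420). I'll descend 85 mm and grip.

Call:
step_arm:
  steps:
    - [0, 0, 0, -0.5, -1.4, 25, 0.8]
    - [0, 0, 0, 0, 0, 30, 0.8]
    - [0, 0, 0, 0, 0, 20, 0.8]
    - [0, 0, 0, 0, 0, 10, 0.8]
    - [0, 0, 0, 0, 0, 0, 0.7]
    - [0, 0, 0, 0, 0, 0, 0.5]
    - [0, 0, 0, 0, 0, 0, 0.4]
    - [0, 0, 0, 0, 0, 0, 0.4]
  force: 40

```text
time_s: 10.35
ee_pos: [622.4, -61.9, 77.3]
ee_rot: [179.9, -0.0, 77.7]
force: [0.7, -0.7, 2.9]
gripper_width: 47.3
gripper_force: 40.0
```

Call:
step_arm:
  steps:
    - [0, 0, 0, 0, 0, 0, 0.4]
    - [0, 0, 0, 0, 0, 0, 0.3]
    - [0, 0, 0, 0, 0, 0, 0.3]
    - [0, 0, 0, 0, 0, 0, 0.3]
    - [0, 0, 0, 0, 0, 2, 0.3]
    - [0, 0, 0, 0, 0, 2, 0.3]
    - [0, 0, 0, 0, 0, 2, 0.3]
    - [0, 0, 0, 0, 0, 0, 0.3]

```text
time_s: 11.35
ee_pos: [622.1, -61.9, 71.2]
ee_rot: [179.9, -0.0, 77.7]
force: [1.4, -0.5, 8.0]
gripper_width: 46.8
gripper_force: 40.0
```

Call:
step_arm:
  steps:
    - [0, 0, -5, 0, 0, 0, 0.3]
    - [0, 0, -6, 0, 0, 0, 0.3]
    - [0, 0, -6, 0, 0, 0, 0.3]
    - [0, 0, -6, 0, 0, 0, 0.3]
    - [0, 0, -6, 0, 0, 0, 0.3]
    - [0, 0, -6, 0, 0, 0, 0.3]
    - [0, 0, -6, 0, 0, 0, 0.3]
    - [0, 0, -6, 0, 0, 0, 0.3]

```text
time_s: 12.35
ee_pos: [622.4, -62.1, 71.5]
ee_rot: [179.9, 0.1, 124.8]
force: [2.3, -0.7, 8.3]
gripper_width: 47.6
gripper_force: 40.0
```

Call:
step_arm:
  steps:
    - [0, 0, -5, 0, 0, 0, 0.3]
    - [0, 0, -5, 0, 0, 0, 0.3]
    - [0, 0, -5, 0, 0, 0, 0.3]
    - [0, 0, -5, 0, 0, 0, 0.3]
    - [0, 0, 0, 0, 0, 0, 0.3]
    - [0, 0, 0, 0, 0, 0, 0.3]
    - [0, 0, 0, 0, 0, 0, 0.3]
    - [0, 0, 0, 0, 0, 0, 0.3]

```text
time_s: 13.35
ee_pos: [622.9, -62.0, 71.6]
ee_rot: [179.9, 0.2, 144.7]
force: [2.6, -0.3, 8.6]
gripper_width: 47.4
gripper_force: 40.0
```

```bash
python3 - <<'E'
from h import *
s=state();print(s["ee_pos"],s["ee_rot"],s["force"],s["torque"],s["gripper_width"])
E
```

```text
[622.91615398 -61.95668002  71.59372341] [179.88962236   0.18593893 144.65100783] [ 2.58854197 -0.28893934  8.61125504] [-0.0836098  -0.55773402 -0.00878335] 47.39676934289385
```

Call:
step_arm:
  steps:
    - [0, 0, 0, 0, 0, -2, 0.3]
    - [0, 0, 0, 0, 0, -2, 0.3]
    - [0, 0, 0, 0, 0, -2, 0.3]
    - [0, 0, 0, 0, 0, -2, 0.3]
    - [0, 0, 0, 0, 0, -2, 0.3]
    - [0, 0, 0, 0, 0, -2, 0.3]
    - [0, 0, 0, 0, 0, 0, 0.3]
    - [0, 0, 0, 0, 0, 0, 0.3]

```text
time_s: 14.35
ee_pos: [622.6, -61.2, 81.0]
ee_rot: [179.9, 0.0, 144.6]
force: [7.4, 0.7, -4.1]
gripper_width: 47.5
gripper_force: 40.0
```

Call:
step_arm:
  steps:
    - [0, 0, 0, 0, 0, 0, 0.3]
    - [0, 0, 0, 0, 0, 0, 0.3]
    - [0, 0, 0, 0, 0, 0, 0.3]
    - [0, 0, 0, 0, 0, 0, 0.3]
    - [0, 0, 0, 0, 0, 0, 0.3]
    - [0, 0, 0, 0, 0, 0, 0.3]
    - [0, 0, 0, 0, 0, 0, 0.3]
    - [0, 0, 0, 0, 0, 0, 0.3]

```text
time_s: 15.35
ee_pos: [622.6, -61.2, 81.0]
ee_rot: [179.9, 0.0, 144.6]
force: [7.7, 1.0, -4.1]
gripper_width: 47.9
gripper_force: 40.0
```

```bash
python3 - <<'E'
from h import *
s=state();print(s["ee_pos"],s["ee_rot"],s["force"],s["torque"],s["gripper_width"])
grab("scene","pics/s4.png");grab("top","pics/t4.png")
A=cv2.imread("pics/s4.png")[150:240,245:325];B=cv2.imread("pics/t4.png")[130:220,310:390]
cv2.imwrite("pics/m4.png",cv2.resize(np.hstack([A,B]),(800,450),interpolation=cv2.INTER_CUBIC))
E
```

```text
[622.61240548 -61.23123915  80.96555466] [1.79886710e+02 4.99541900e-02 1.44627187e+02] [ 7.70795093  1.01199501 -4.10893791] [ 0.09182147 -1.33117322 -0.05808663] 47.90591171806209
```

View pics/m4.png

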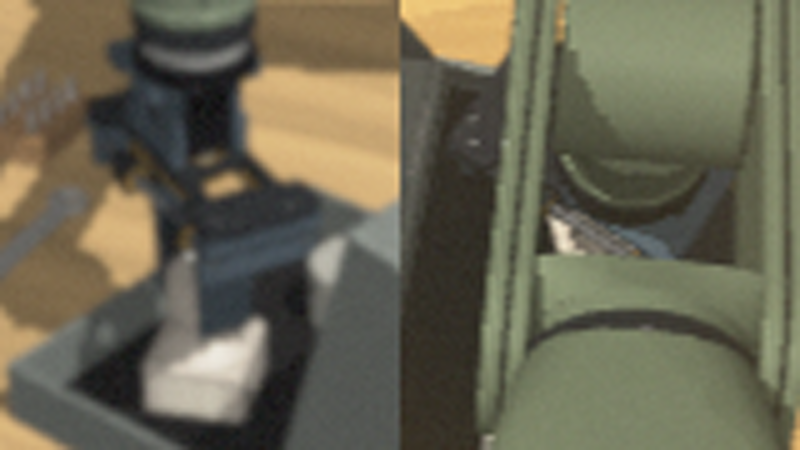

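Call:
step_arm:
  steps:
    - [0, 0, 0, 0, 0, -1, 0.3]
    - [0, 0, 0, 0, 0, -1, 0.3]
    - [0, 0, 0, 0, 0, -1, 0.3]
    - [0, 0, 0, 0, 0, -1, 0.3]
    - [0, 0, 0, 0, 0, 0, 0.3]
    - [0, 0, 0, 0, 0, 0, 0.3]
    - [0, 0, 0, 0, 0, 0, 0.3]
    - [0, 0, 0, 0, 0, 0, 0.3]

```text
time_s: 16.45
ee_pos: [622.5, -61.3, 84.7]
ee_rot: [179.9, 0.0, 144.6]
force: [8.0, 0.1, -6.1]
gripper_width: 47.3
gripper_force: 40.0
```

Call:
step_arm:
  steps:
    - [0, 0, 0, -0.8, 0.6, 0, 0.3]
    - [0, 0, 0, -0.8, 0.6, 0, 0.3]
    - [0, 0, 0, 0, 0, -1, 0.3]
    - [0, 0, 0, 0, 0, -1, 0.3]
    - [0, 0, 0, 0, 0, -1, 0.3]
    - [0, 0, 0, 0, 0, -1, 0.3]
    - [0, 0, 0, 0, 0, 0, 0.3]
    - [0, 0, 0, 0, 0, 0, 0.3]

```text
time_s: 17.45
ee_pos: [623.3, -61.8, 90.4]
ee_rot: [-180.0, -0.0, 144.6]
force: [-1.1, 0.6, -0.1]
gripper_width: 47.5
gripper_force: 40.0
```

```bash
python3 - <<'E'
from h import *
s=state();print(s["ee_pos"],s["ee_rot"],s["force"],s["torque"],s["gripper_width"])
E
```

```text
[623.25676605 -61.8004286   90.40005568] [-1.79993086e+02 -1.51901655e-02  1.44648532e+02] [-1.06622749  0.62674153 -0.0897637 ] [-0.05657764 -0.04118686 -0.00461025] 47.48460250375532
```

Call:
step_arm:
  steps:
    - [0, 0, 0, 0, 0, -5, 0.3]
    - [0, 0, 0, 0, 0, -12, 0.3]
    - [0, 0, 0, 0, 0, -18, 0.3]
    - [0, 0, 0, 0, 0, -18, 0.3]
    - [0, 0, 0, 0, 0, -18, 0.3]
    - [0, 0, 0, 0, 0, -12, 0.3]
    - [0, 0, 0, 0, 0, -5, 0.3]
    - [0, 0, 0, 0, 0, 0, 0.3]

```text
time_s: 18.45
ee_pos: [623.4, -61.8, 178.5]
ee_rot: [180.0, 0.0, 144.7]
force: [0.4, -0.3, -0.7]
gripper_width: 47.6
gripper_force: 40.0
```

Call:
step_arm:
  steps:
    - [0, 0, 0, 0, 0, 0, 0.3]
    - [0, 0, 0, 0, 0, 0, 0.3]
    - [0, 0, 0, 0, 0, 0, 0.3]
    - [0, 0, 0, 0, 0, 0, 0.3]
    - [0, 0, 0, 0, 0, 0, 0.3]
    - [0, 0, 0, 0, 0, 0, 0.3]
    - [0, 0, 0, 0, 0, 0, 0.3]
    - [0, 0, 0, 0, 0, 0, 0.3]

```text
time_s: 19.45
ee_pos: [623.4, -61.7, 178.3]
ee_rot: [180.0, -0.0, 144.6]
force: [0.8, -0.7, -0.0]
gripper_width: 47.2
gripper_force: 40.0
```

```bash
python3 - <<'E'
from h import *
s=state();print(s["ee_pos"],s["ee_rot"],s["force"],s["gripper_width"],s["gripper_force"])
d=grab("scene","pics/s5.png");print(proj(d,[[622.8,-62,182],[622.8,-62,208],[622.8,-62,102]]))
crop("pics/s5.png","pics/c5.png",230,110,140,140,4)
E
```

```text
[623.43167115 -61.74628991 178.34001859] [ 1.79993710e+02 -3.08707632e-03  1.44649932e+02] [ 0.8066247  -0.65609896 -0.00597222] 47.187517587211566 39.99983003363013
[[284.27090049 184.22804463]
 [284.03527062 176.90560165]
 [284.96101289 205.6740044 ]]
```

View pics/c5.png

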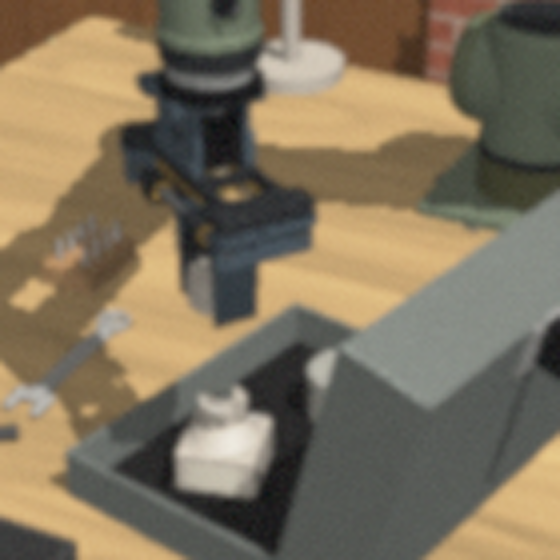

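The cap is held level in the fingers at crop pixels (203,285). The neck below is bare at (222,405), and the lid corner is unchanged.

```bash
python3 -c "
from workcell import *
print(job_done())"
```

```text
the job is handed in; nothing more can be done
None
```

The job is handed in at about 19.5 s, with no verdict shown: the lid was left at about 104°, and the cap was twisted off and is held level about 8 cm above the bare neck.

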